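# Seat a pine block in the drilling jig

## Robot

A 6-joint arm with a two-finger parallel gripper is mounted at the origin on the work surface. World frame = base frame: x ahead of the robot, y to its left, z up, the work surface at z = 0. Lengths are in m, angles in rad, forces in N, time in s.
With the tool pointing down it reaches from about 0.35 to 0.975 m from the base axis. Payload 4.9 kg.
Tool frame: the origin (TCP) lies on the front face of the gripper's body, between the roots of the fingers; the fingertips stand ctrl.tip_extent ahead of it and the grasp point (between the pads) lies 54 mm ahead of it (ctrl.tip_extent is the distance from the TCP to the fingertips, in m); z points along the fingers, y is the line along which they close (so a half turn about z gives the same grasp; the last joint's range is limited). The gripper opens to 85 mm and grips with 20 to 120 N. Pads are 22 mm wide; open, the fingers measure 114 mm over their backs; the gripper's body (76 mm by 85 mm) begins 54 mm behind the grasp point. The pads swing forward as they close: fully open they stand 13 mm farther back than shut.
Start: joints at [1.021, 0.053, 1.613, -0, 1.476, -0.119], TCP at [0.261, 0.568, 0.304] pointing down, gripper open.
Joint ranges: [-3.01, 3.01], [-1.01, 2.22], [0.06, 2.58], [-1.02, 4.17], [0.09, 2.62], [-3.14, 3.14]. Speed limits (rad/s): [2.57, 2.57, 3.14, 3.14, 3.14, 3.14].

## Interface

Orientations are given as a rotation vector (axis times angle).
In Python, from station import ctrl gives the robot as it stands.
- The arm moves only by the tool apply_moves, never from a script. Its argument "rows" is one flat list of numbers, 6 for each row, row after row: the shift along the tool's x, y, z normalised to -1 to 1, where 1 is 0.6 m, then the turn, a rotation vector about the tool's x, y, z normalised to -1 to 1, where 1 is 90 degrees. A call has 1 to 20 rows; each row is the pose to reach, as a shift and turn from the pose commanded when the call began, along the tool's axes at that moment; what a row does not reach only later rows make up. A row lasts 1/10 s, in which the tool goes at most 50 mm and 8.59 degrees, less where a joint would pass 70% of its speed; a pose out of reach is approached as far as the arm can. A call with a number of a shift or a turn outside -1 to 1 is refused whole. A call with a gripper value outside its range is refused whole. "grip" is the opening, from 0 (shut) to 1 (fully open), set as the call begins (left out, the last holds). The fingers move at their own pace and stop on an object; "grip_force" is the grip in N (left out, the last holds). Time passes only in rows, so rows that repeat a pose let the fingers close. It gives the time, the measured TCP pose, the force, the opening and the grip force at its end, in the units of the state.
- ctrl.get_obs(): the state, without advancing time (a new reading comes with each control period).
- ctrl.get_image(name): name is "scene" or "side" or "wrist"; returns (picture, depth): 480x640x3 uint8, blue, green, red; 480x640 float32, m along the optical axis (not along the pixel's ray), 0 where there is no reading.
- ctrl.camera_model(name): a dict with "mtx" (3x3 intrinsics, pixels), "k1" (the pictures are not rectified: a ray, as slopes to the right and down, at radius r is drawn at 1 + k1 r^2 times it, then the intrinsics apply), "R" (3x3) and "t" (3): a world point X has camera coordinates R X + t; the wrist camera has in their place "tool_from_camera" (4x4, takes a point from camera to tool coordinates, whose origin is the TCP and whose axes are the flange's). Camera axes: x right, y down, z forward; pixel columns grow to the right and rows downward; lengths in m; the calibration is good to about 2 mm. A picture is of the moment at which its call begins: read the wrist's pose just before it. camera_model takes no time and is no camera call.
- ctrl.finish_job(): hands the job in; it is judged then, once.
The state is a dict: "t": time; "q": joint angles; "dq": joint speeds; "effort": joint torques, N m; "tool_pos": TCP position; "tool_rot": TCP orientation; "contact_force": force on the tool from outside, world axes, zero at the start; "wrist_torque": the same for the moment, N m; "opening": finger opening in m; "grip_force": force on a finger pad.
Only numpy, scipy, OpenCV 4.12 (cv2) and the standard library are available. Lean on these libraries where they do the work, as an engineer would, in place of code of your own. Each camera call takes 0.05 s, during which the arm holds its last target. There are 200 camera calls.

## Task

Take the pale pine block with the pencilled cross and set it on the open grey base of the drilling jig, a few centimetres clear of both stops, with its long side running along the silver fence, and press it down flat. Keeping it flat on the base, slide it sideways firmly against the long silver fence, then along the fence firmly against the red end stop. Let go and leave it seated there.

Things in the scene. Friction and masses are not known exactly. Their poses are not given: they have to be found in the camera images.
- pine_center (a point): Centre (half-way up) of the loose pale pine block: 100 mm long (its x), 56 mm wide (its y), 70 mm tall (its z, up), about 0.2 kg, standing on the bench, with a dark pencilled cross on top. It can be gripped from above across its 56 mm width. A dark walnut block of the same size and a flat cork sanding block are bystanders.
- jig: Drilling jig fixed to the bench: a flat grey base plate 240 (x) by 190 (y) by 12 mm thick; origin at the centre of its underside, x along its length, y towards the silver fence. The fence and the end stop are fixed on its top; the rest of the top, 210 by 160 mm, is open.
- fence: Long silver fence on the jig, 240 mm long along x, 20 mm wide, standing 10 mm above the base plate. Origin on its contact face, at mid-length, where the face meets the plate's top (in the jig's frame x 0, y +65, z +12 mm). Same axes as the jig: the block sits on its -y side and is pushed in +y against it. Rigid. Fingers that hold the block must stay above it: more than 10 mm over the base plate.
- end_stop: Short red end stop on the jig, a bar 150 mm long along y, 20 mm wide, standing 10 mm above the base plate. Origin on its contact face, at mid-length, where the face meets the plate's top (in the jig's frame x +90, y -10, z +12 mm). Same axes as the jig: the block sits on its -x side and is pushed in +x against it. Rigid.

How it is judged:
On the way, in this order (a step that is already met when the one before it is completed fails the run):
1. the pine block is pressed down flat on the base plate (over 4 N), its long side along the fence within 10 degrees, more than 12 mm clear of the fence and of the end stop (z of pine_center in the frame of jig between 0.04 and 0.053 m and angle between pine_center's own z axis and vertical below 0.175 rad and angle between the x axis of pine_center and the x axis of jig, either way round below 0.175 rad and y of pine_center in the frame of fence below -0.04 m and x of pine_center in the frame of end_stop below -0.062 m and contact force between pine_block and jig above 4 N), for 0.05 s.
2. flat on the plate, the block is pushed against the fence (over 1 N) while still more than 10 mm clear of the end stop (z of pine_center in the frame of jig between 0.04 and 0.053 m and angle between pine_center's own z axis and vertical below 0.175 rad and y of pine_center in the frame of fence above -0.038 m and x of pine_center in the frame of end_stop below -0.06 m and contact force between pine_block and fence above 1 N), for 0.02 s.
3. flat on the plate and within 10 mm of the fence, the block is pushed against the end stop (over 1 N) (z of pine_center in the frame of jig between 0.04 and 0.053 m and angle between pine_center's own z axis and vertical below 0.175 rad and y of pine_center in the frame of fence above -0.038 m and x of pine_center in the frame of end_stop above -0.06 m and contact force between pine_block and end_stop above 1 N), for 0.02 s.
At the end, for the whole second after the job is handed in: The pine block lies flat on the jig's base plate (centre less than 6 mm high of seated, upright within 10 degrees), less than 10 mm from the fence and less than 10 mm from the end stop, its long side along the fence within 10 degrees, released and at rest (z of pine_center in the frame of jig between 0.04 and 0.053 m and angle between pine_center's own z axis and vertical below 0.175 rad and y of pine_center in the frame of fence above -0.038 m and x of pine_center in the frame of end_stop above -0.06 m and angle between the x axis of pine_center and the x axis of jig, either way round below 0.175 rad and linear speed of pine_block below 0.01 m/s); the robot touches nothing.
It also fails if it takes over 43 s, if anything falls off the work surface, if the arm or the gripper's body presses on something with over 40 N, if the wrist force passes 120 N, or if a joint passes its speed limit or range.

## Working session

There is one attempt and no reset: what is moved stays moved. The work goes in short steps, Python scripts to look and compute and a tool call to move; the robot and the scene stay as the last step left them, time stands still between calls to the robot, and variables do not carry over. Pictures are saved under pics/ and viewed, at most 10 in all, crops included, and the job is handed in when it is done.

Besides the shell and the picture viewer there is one more tool, called after ">>>" as name(argument=value, ...) on one line, values as JSON. apply_moves: Moves the arm, as the interface text tells. Its arguments: {"type":"object","properties":{"rows":{"type":"array","items":{"type":"number"}},"grip":{"type":"number"},"grip_force":{"type":"number"}},"required":["rows"]}

```bash
mkdir -p pics; cat > h.py <<'E'
import numpy as np, cv2
from station import ctrl
from scipy.spatial.transform import Rotation as Ro
def cam(name):
    o=ctrl.get_obs(); im,d=ctrl.get_image(name); m=ctrl.camera_model(name)
    if name=="wrist":
        T=np.eye(4);T[:3,:3]=Ro.from_rotvec(o["tool_rot"]).as_matrix();T[:3,3]=o["tool_pos"]
        W=T@np.array(m["tool_from_camera"])
    else:
        W=np.eye(4);R=np.array(m["R"]);W[:3,:3]=R.T;W[:3,3]=-R.T@np.array(m["t"])
    return im,d,m,W
def slopes(m,uv):
    K=np.array(m["mtx"]);uv=np.atleast_2d(np.array(uv,float))
    p=np.stack([(uv[:,0]-K[0,2])/K[0,0],(uv[:,1]-K[1,2])/K[1,1]],1);s=p.copy()
    for _ in range(20): s=p/(1+m["k1"]*(s**2).sum(1,keepdims=True))
    return s
def plane(m,W,uv,z):
    s=slopes(m,uv);d=np.c_[s,np.ones(len(s))]@W[:3,:3].T
    return W[:3,3]+d*((z-W[2,3])/d[:,2])[:,None]
def cloud(m,W,d):
    v,u=np.mgrid[0:480,0:640];s=slopes(m,np.c_[u.ravel(),v.ravel()])
    P=np.c_[s,np.ones(len(s))]*d.ravel()[:,None]
    return (P@W[:3,:3].T+W[:3,3]).reshape(480,640,3)
E
python3 - <<'E'
from h import *
print(ctrl.get_obs(),ctrl.tip_extent)
for n in("scene","wrist"):
    im,d,m,W=cam(n);cv2.imwrite(f"pics/{n}0.png",im);print(n,W[:3,3],W[:3,2],(d>0).mean())
    P=cloud(m,W,d)
    np.save(f"{n}P.npy",P)
E
```

```text
{'t': 0.0, 'q': array([ 1.02102011e+00,  5.33182779e-02,  1.61431038e+00, -7.78595375e-06,
        1.47600685e+00, -1.18991753e-01]), 'dq': array([0.00010585, 0.00146489, 0.00079239, 0.00123501, 0.0003004 ,
       0.00085088]), 'effort': array([ 2.83047648e-04, -3.93656337e+01, -3.70189762e+01, -7.70815041e-05,
        6.67728775e-03, -1.45015076e-05]), 'tool_pos': array([0.26073122, 0.56748452, 0.30267701]), 'tool_rot': array([-6.71311346e-01, -3.06834976e+00,  3.03452326e-03]), 'contact_force': array([-0.12585629, -0.04065337, -0.35593807]), 'wrist_torque': array([ 0.03257629, -0.04729554, -0.00341289]), 'grip_force': 0.0, 'opening': 0.08524823759680114} 0.0726
scene [1.11702156 0.26349626 1.08925486] [-0.47597404 -0.21933156 -0.85167034] 0.9961946614583334
wrist [0.19222505 0.59910257 0.37126578] [ 0.26441437 -0.12439599 -0.9563528 ] 0.9959342447916667
```

View pics/scene0.png

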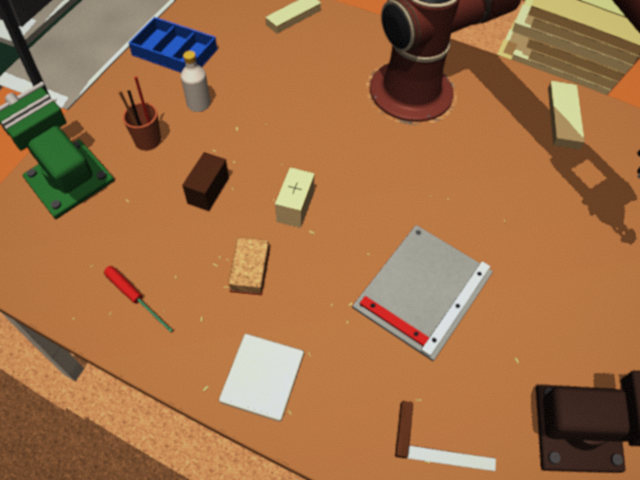

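The pine block's cross is at about (295,187). The jig is around (425,290), with its red stop at (395,322) and its silver fence at (457,308). The walnut block is at (206,181) and the cork at (250,265).

```bash
python3 - <<'E'
from h import *
im=cv2.imread("pics/scene0.png");P=np.load("sceneP.npy");hsv=cv2.cvtColor(im,cv2.COLOR_BGR2HSV)
_,_,m,W=cam("scene")
def box(mask,z,name):
    n,l,s,c=cv2.connectedComponentsWithStats(mask.astype(np.uint8));k=1+s[1:,4].argmax()
    v,u=np.nonzero(l==k);X=plane(m,W,np.c_[u,v],z)
    r=cv2.minAreaRect((X[:,:2]*1000).astype(np.float32));print(name,len(u),r,np.round(cv2.boxPoints(r)),np.median(P[v,u,2]))
v,u=np.mgrid[0:480,0:640]
roi=lambda a,b,c,d:(u>a)&(u<b)&(v>c)&(v<d)
Z=P[...,2]
box(roi(265,325,160,235)&(Z>.06)&(Z<.085),.07,"pine")
H,S,V=[hsv[...,i] for i in range(3)]
J=roi(340,500,220,365)
box(J&((H<8)|(H>172))&(S>190)&(V>120),.022,"red")
box(J&(S<60)&(V>175),.022,"fence")
box(J&(S<60)&(V<175)&(V>90),.012,"plate")
E
```

```text
pine 1123 ((455.81463623046875, -93.25248718261719), (106.80025482177734, 57.760101318359375), 9.839926719665527) [[ 398.  -74.]
 [ 408. -131.]
 [ 513. -113.]
 [ 503.  -56.]] 0.07023796961607376
red 620 ((615.8779296875, 203.21795654296875), (145.0929718017578, 18.789974212646484), 79.66011047363281) [[594. 134.]
 [612. 130.]
 [638. 273.]
 [620. 276.]] 0.022251843070731803
fence 1068 ((530.9697265625, 305.27581787109375), (21.620145797729492, 239.9938201904297), 79.59687805175781) [[411. 316.]
 [647. 273.]
 [651. 294.]
 [415. 338.]] 0.02251917885284005
plate 7825 ((519.3334350585938, 231.28237915039062), (188.31239318847656, 240.71640014648438), 79.69590759277344) [[384. 160.]
 [621. 117.]
 [655. 302.]
 [418. 345.]] 0.012482432619464356
```

```bash
cat >> h.py <<'E'
def go(pos,yawdeg):
    "row to place TCP at pos, tool down, tool y along world yaw (mod 180); from measured pose"
    o=ctrl.get_obs();R=Ro.from_rotvec(o["tool_rot"]);best=[]
    for a in(yawdeg,yawdeg+180):
        y=np.array([np.cos(np.radians(a)),np.sin(np.radians(a)),0]);z=np.array([0,0,-1.])
        r=(R.inv()*Ro.from_matrix(np.c_[np.cross(y,z),y,z])).as_rotvec();best.append(r)
    d=R.inv().apply(np.array(pos)-o["tool_pos"])
    print("tool y yaw",np.degrees(np.arctan2(*R.as_matrix()[[1,0],1])),"q",o["q"].round(2),"t",o["t"])
    for r in best: print("row",(d/.6).round(4),(r/(np.pi/2)).round(4),"rows",np.linalg.norm(d)/.05,np.degrees(np.linalg.norm(r))/8.59)
E
python3 -c "
from h import *
go([.43,-.09,.25],99.8)"
```

```text
tool y yaw 65.31605192793486 q [ 1.02  0.05  1.61  0.    1.48 -0.12] t 0.15
row [-0.7139 -0.8779  0.0895] [-0.0009 -0.0004 -0.3832] rows 13.620988631015662 4.014443813703513
row [-0.7139 -0.8779  0.0895] [-6.0000e-04  1.2000e-03  1.6168e+00] rows 13.620988631015662 16.94016926778239
```

>>> apply_moves(rows=[-0.714,-0.878,0.09,0,0,-0.383,-0.714,-0.878,0.09,0,0,-0.383,-0.714,-0.878,0.09,0,0,-0.383,-0.714,-0.878,0.09,0,0,-0.383,-0.714,-0.878,0.09,0,0,-0.383,-0.714,-0.878,0.09,0,0,-0.383,-0.714,-0.878,0.09,0,0,-0.383,-0.714,-0.878,0.09,0,0,-0.383,-0.714,-0.878,0.09,0,0,-0.383,-0.714,-0.878,0.09,0,0,-0.383,-0.714,-0.878,0.09,0,0,-0.383,-0.714,-0.878,0.09,0,0,-0.383,-0.714,-0.878,0.09,0,0,-0.383,-0.714,-0.878,0.09,0,0,-0.383,-0.714,-0.878,0.09,0,0,-0.383,-0.714,-0.878,0.09,0,0,-0.383,-0.714,-0.878,0.09,0,0,-0.383,-0.714,-0.878,0.09,0,0,-0.383], grip=1)

```text
t: 1.95
tool_pos: [0.4301, -0.0886, 0.2499]
tool_rot: [-0.271, 3.13, 0.0]
contact_force: [-0.4, 0.2, -0.2]
opening: 0.0858
grip_force: 0.0
```

```bash
python3 - <<'E'
from h import *
im,d,m,W=cam("wrist");cv2.imwrite("pics/w1.png",im);P=cloud(m,W,d)
mask=((P[...,2]>.062)&(P[...,2]<.08)).astype(np.uint8)
n,l,s,c=cv2.connectedComponentsWithStats(mask)
for k in range(1,n):
    if s[k,4]<1500: continue
    v,u=np.nonzero(l==k);X=P[v,u];r=cv2.minAreaRect((X[:,:2]*1000).astype(np.float32))
    print(s[k],c[k],r,np.median(X[:,2]),im[v,u].mean(0))
go([.453,-.093,.11],99.8)
E
```

```text
[ 265  195   79  126 9342] [304.9362021  256.76225648] ((451.5863952636719, -97.0605239868164), (99.22747802734375, 56.216773986816406), 9.664363861083984) 0.06856238635270043 [179.11635624 198.43727253 193.00963391]
[  16  214   84  123 7997] [ 58.53194948 273.672002  ] ((500.5130615234375, -289.7328796386719), (100.86329650878906, 57.68410110473633), 4.253772258758545) 0.06862876172831173 [31.89458547 53.55270727 88.57596599]
tool y yaw 99.9065256125417 q [-0.37 -0.38  2.09  0.    1.44 -2.12] t 2.0
row [-0.0361 -0.0138  0.2333] [-0.      0.0002  0.0012] rows 2.8376658994720287 0.012554117483299126
row [-0.0361 -0.0138  0.2333] [-3.0000e-04 -0.0000e+00 -1.9988e+00] rows 2.8376658994720287 20.942197247062754
```

View pics/w1.png

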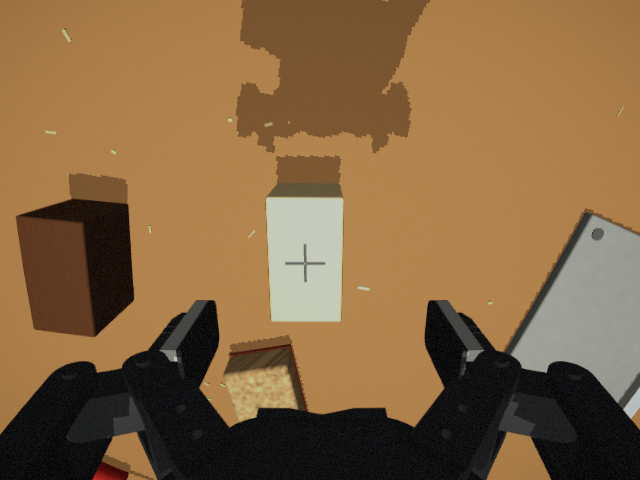

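The pine block is centred at about (305,259), upright between the open fingers and with no obstacle at the finger positions. I'll move over it, descend and grip.

>>> apply_moves(rows=[-0.034,-0.018,0.03,0,0,0,-0.034,-0.018,0.1,0,0,0,-0.034,-0.018,0.16,0,0,0,-0.034,-0.018,0.2,0,0,0,-0.034,-0.018,0.233,0,0,0,-0.034,-0.018,0.233,0,0,0,-0.034,-0.018,0.233,0,0,0])

```text
t: 2.7
tool_pos: [0.4523, -0.0963, 0.1105]
tool_rot: [-0.27, 3.13, 0.0]
contact_force: [0.7, 0.6, 0.9]
opening: 0.0852
grip_force: 0.0
```

>>> apply_moves(rows=[0,0,0,0,0,0,0,0,0,0,0,0,0,0,0,0,0,0,0,0,0,0,0,0,0,0,0,0,0,0,0,0,0,0,0,0,0,0,0,0,0,0,0,0,0,0,0,0], grip=0, grip_force=50)

```text
t: 3.5
tool_pos: [0.4534, -0.0972, 0.112]
tool_rot: [-0.268, 3.127, -0.002]
contact_force: [-0.6, 1.8, 6.4]
opening: 0.0552
grip_force: 55.3
```

```bash
python3 - <<'E'
from h import *
o=ctrl.get_obs();print(o["tool_pos"],o["opening"],o["grip_force"])
c=np.array([519.5,231.5]);a=np.radians(-10.4);x=np.array([np.cos(a),np.sin(a)]);y=np.array([-x[1],x[0]])
# block centre target: fence y=65 -> -28-25 => y=12 ; stop x=90-50-30 => 10
t=(c+5*x+12*y)/1000;print(t,x,y)
go([t[0],t[1],.20],79.6)
E
```

```text
[ 0.45339856 -0.09720551  0.11197844] 0.0551826590879794 55.25656700134277
[0.52658409 0.24240026] [ 0.98357147 -0.18051915] [0.18051915 0.98357147]
tool y yaw 99.78538458568056 q [-0.37 -0.13  2.14  0.    1.14 -2.11] t 3.5
row [-0.2168  0.5369 -0.1468] [-0.0005  0.0019  0.2243] rows 7.1675936221384635 2.349966875255504
row [-0.2168  0.5369 -0.1468] [-2.6000e-03 -6.0000e-04 -1.7757e+00] rows 7.1675936221384635 18.60471970274818
```

>>> apply_moves(rows=[0,0,-0.06,0,0,0,0,0,-0.12,0,0,0,-0.03,0.07,-0.147,0,0,0.03,-0.06,0.15,-0.147,0,0,0.06,-0.09,0.23,-0.147,0,0,0.1,-0.125,0.31,-0.147,0,0,0.14,-0.16,0.39,-0.147,0,0,0.18,-0.19,0.46,-0.147,0,0,0.224,-0.21,0.51,-0.147,0,0,0.224,-0.217,0.535,-0.147,0,0,0.224,-0.217,0.535,-0.147,0,0,0.224,-0.217,0.535,-0.147,0,0,0.224])

```text
t: 4.7
tool_pos: [0.5255, 0.2408, 0.1976]
tool_rot: [-0.284, -3.128, 0.002]
contact_force: [0.1, 0.5, -2.5]
opening: 0.0552
grip_force: 54.6
```

```bash
python3 - <<'E'
from h import *
im,d,m,W=cam("wrist");cv2.imwrite("pics/w2.png",im);P=cloud(m,W,d)
im2,d2,m2,W2=cam("scene");cv2.imwrite("pics/s2.png",im2);P2=cloud(m2,W2,d2)
for I,Q in((im,P),(im2,P2)):
    hsv=cv2.cvtColor(I,cv2.COLOR_BGR2HSV);H,S,V=[hsv[...,i] for i in range(3)]
    X=Q[((H<8)|(H>172))&(S>180)&(V>100)&(Q[...,2]>.014)&(Q[...,2]<.03)&(Q[...,1]>.1)&(Q[...,1]<.29)&(Q[...,0]>.55)]
    if len(X)>50: print("red",len(X),cv2.minAreaRect((X[:,:2]*1000).astype(np.float32)))
    X=Q[(S<60)&(V>120)&(Q[...,2]>.018)&(Q[...,2]<.027)&(Q[...,1]>.25)&(Q[...,1]<.36)&(Q[...,0]<.67)]
    if len(X)>50: print("fence",len(X),cv2.minAreaRect((X[:,:2]*1000).astype(np.float32)))
go([.5266,.2424,.13],79.6);print(ctrl.get_obs()["tool_pos"],ctrl.get_obs()["contact_force"])
E
```

```text
fence 5756 ((530.4060668945312, 302.99530029296875), (20.5570068359375, 239.4786376953125), 79.53655242919922)
red 649 ((615.7770385742188, 203.4044189453125), (145.78468322753906, 20.840129852294922), 79.26856231689453)
fence 1048 ((529.5955810546875, 291.892578125), (51.176353454589844, 242.0653076171875), 80.61721801757812)
tool y yaw 79.54222484461147 q [ 0.3   0.03  1.82 -0.    1.29 -1.09] t 4.8
row [-0.0009  0.004   0.1132] [-0.0006 -0.0004 -0.0006] rows 1.3596368051590637 0.009707205232887407
row [-0.0009  0.004   0.1132] [-6.0000e-04  9.0000e-04  1.9994e+00] rows 1.3596368051590637 20.947870817810525
[0.52567905 0.24020009 0.19793999] [-1.1269011  -0.32065559 -1.69728819]
```

View pics/w2.png

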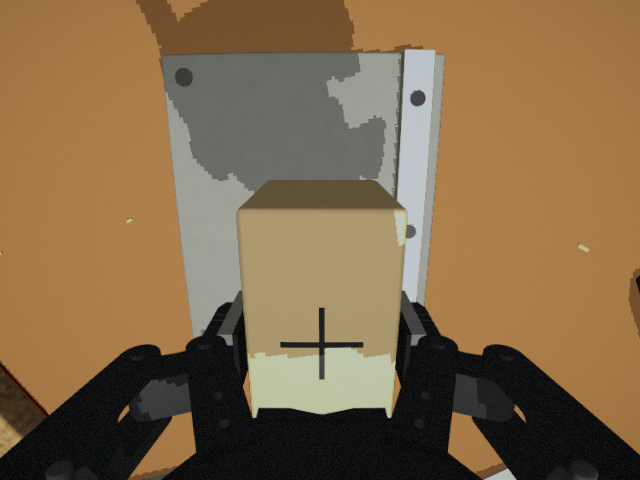

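View pics/s2.png

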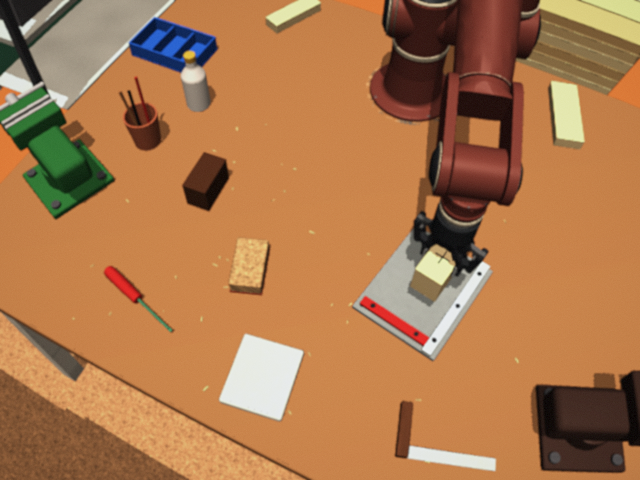

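The block is held level and aligned with the fence (fence edge near column 400, cross at (321,345)). It sits over the open plate, with about 25 mm to the fence and 35 mm to the stop. I'll lower it to near contact, then press gently.

>>> apply_moves(rows=[0,0,0.04,0,0,0,0,0,0.08,0,0,0,0,0,0.1,0,0,0,0,0,0.115,0,0,0,0,0,0.12,0,0,0,0,0,0.12,0,0,0,0,0,0.12,0,0,0])

```text
t: 5.5
tool_pos: [0.5266, 0.2418, 0.1275]
tool_rot: [0.284, 3.127, 0.001]
contact_force: [0.2, 0.3, -1.8]
opening: 0.055
grip_force: 54.7
```

>>> apply_moves(rows=[0,0,0.003,0,0,0,0,0,0.006,0,0,0,0,0,0.008,0,0,0,0,0,0.008,0,0,0])

```text
t: 5.9
tool_pos: [0.5266, 0.242, 0.124]
tool_rot: [0.284, 3.128, 0.0]
contact_force: [-5.4, -1.1, 8.5]
opening: 0.0554
grip_force: 55.8
```

>>> apply_moves(rows=[0,0.005,0,0,0,0,0,0.01,0,0,0,0,0,0.015,0,0,0,0,0,0.02,0,0,0,0,0,0.025,0,0,0,0,0,0.03,0,0,0,0,0,0.035,0,0,0,0,0,0.035,0,0,0])

```text
validation failed for argument at $.ro...
```

>>> apply_moves(rows=[0,0.002,0,0,0,0,0,0.004,0,0,0,0,0,0.006,0,0,0,0,0,0.006,0,0,0])

```text
validation failed for argument at $.ro...
```

>>> apply_moves(rows=[0,0.005,0,0,0,0,0,0.01,0,0,0,0,0,0.015,0,0,0,0,0,0.02,0,0,0,0,0,0.025,0,0,0,0,0,0.03,0,0,0,0,0,0.035,0,0,0,0,0,0.035,0,0,0,0])

```text
t: 6.7
tool_pos: [0.5313, 0.2623, 0.124]
tool_rot: [0.283, 3.125, -0.001]
contact_force: [-0.5, -2.4, 4.8]
opening: 0.0552
grip_force: 55.7
```

The failed calls had a miscounted row; this one worked. About 3 mm remains to the fence.

>>> apply_moves(rows=[0,0.002,0,0,0,0,0,0.004,0,0,0,0,0,0.006,0,0,0,0,0,0.006,0,0,0,0])

```text
t: 7.1
tool_pos: [0.5318, 0.2645, 0.1241]
tool_rot: [0.282, 3.126, -0.006]
contact_force: [-1.9, -8.6, 9.0]
opening: 0.0548
grip_force: 56.0
```

>>> apply_moves(rows=[0,0.002,0,0,0,0,0,0.004,0,0,0,0,0,0.004,0,0,0,0])

```text
t: 7.4
tool_pos: [0.5319, 0.2651, 0.1242]
tool_rot: [0.282, 3.128, -0.014]
contact_force: [-4.5, -15.7, 13.4]
opening: 0.0551
grip_force: 56.5
```

Firm fence contact. Now along the fence toward the stop (tool −x).

>>> apply_moves(rows=[-0.006,0,0,0,0,0,-0.012,0,0,0,0,0,-0.018,0,0,0,0,0,-0.024,0,0,0,0,0,-0.03,0,0,0,0,0,-0.036,0,0,0,0,0,-0.042,0,0,0,0,0,-0.047,0,0,0,0,0,-0.047,0,0,0,0,0])

```text
t: 8.3
tool_pos: [0.5556, 0.2609, 0.1246]
tool_rot: [-0.281, -3.117, 0.015]
contact_force: [-22.3, -13.2, 27.5]
opening: 0.0551
grip_force: 58.2
```

>>> apply_moves(rows=[-0.003,0,0,0,0,0,-0.006,0,0,0,0,0,-0.008,0,0,0,0,0,-0.008,0,0,0,0,0])

```text
t: 8.7
tool_pos: [0.56, 0.2601, 0.1246]
tool_rot: [-0.281, -3.117, 0.015]
contact_force: [-24.8, -13.4, 28.4]
opening: 0.0554
grip_force: 58.2
```

Vertical load has grown to 28 N, so I'll ease it slightly and continue; about 5 mm remains.

>>> apply_moves(rows=[0,0,-0.003,0,0,0,-0.003,0,-0.003,0,0,0,-0.006,0,-0.003,0,0,0,-0.008,0,-0.003,0,0,0,-0.008,0,-0.003,0,0,0])

```text
t: 9.2
tool_pos: [0.5649, 0.2592, 0.1247]
tool_rot: [-0.281, -3.118, 0.014]
contact_force: [-18.1, -10.8, 17.8]
opening: 0.0552
grip_force: 57.1
```

>>> apply_moves(rows=[-0.002,0,0,0,0,0,-0.004,0,0,0,0,0,-0.006,0,0,0,0,0,-0.006,0,0,0,0,0])

```text
t: 9.6
tool_pos: [0.5665, 0.259, 0.1248]
tool_rot: [-0.281, -3.112, 0.015]
contact_force: [-28.1, -10.8, 24.5]
opening: 0.0553
grip_force: 57.9
```

```bash
python3 - <<'E'
from h import *
im,d,m,W=cam("scene");cv2.imwrite("pics/s3.png",cv2.resize(im[200:370,330:510],None,fx=3.4,fy=3.4))
E
```

```text
(no output)
```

View pics/s3.png

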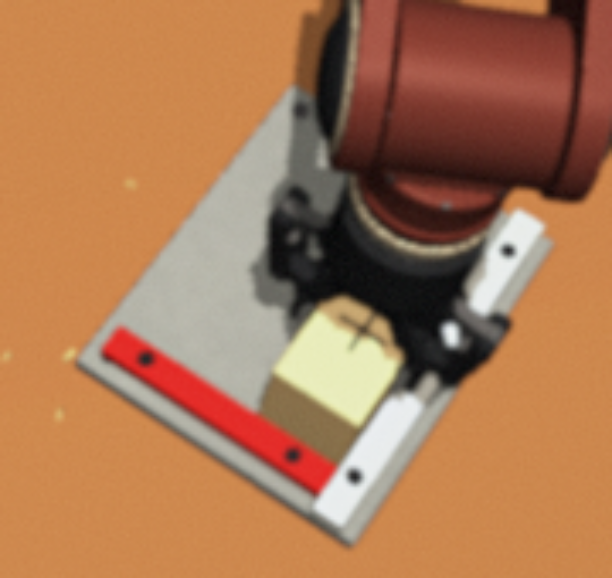

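The block's front bottom edge is right at the red bar (crop about (310,430)), its side is against the fence, and motion has stalled with rising force. One small confirming push.

>>> apply_moves(rows=[-0.002,0,0,0,0,0,-0.004,0.001,0,0,0,0,-0.004,0.001,0,0,0,0])

```text
t: 9.95
tool_pos: [0.5672, 0.2591, 0.125]
tool_rot: [-0.28, -3.106, 0.017]
contact_force: [-36.9, -12.8, 31.2]
opening: 0.0553
grip_force: 58.7
```

Stop contact is firm. I'll relax most of the preload, then release.

>>> apply_moves(rows=[0.003,-0.001,-0.002,0,0,0,0.006,-0.002,-0.004,0,0,0,0.006,-0.002,-0.004,0,0,0])

```text
t: 10.25
tool_pos: [0.5662, 0.2587, 0.1249]
tool_rot: [-0.281, -3.117, 0.011]
contact_force: [-14.9, -8.0, 8.5]
opening: 0.0553
grip_force: 55.9
```

>>> apply_moves(rows=[0.002,-0.002,0,0,0,0,0.002,-0.002,0,0,0,0,0.002,-0.002,0,0,0,0,0.002,-0.002,0,0,0,0,0.002,-0.002,0,0,0,0,0.002,-0.002,0,0,0,0], grip=1)

```text
t: 10.85
tool_pos: [0.569, 0.2594, 0.1258]
tool_rot: [0.284, 3.128, 0.0]
contact_force: [0.1, 0.8, 0.3]
opening: 0.0853
grip_force: 0.0
```

>>> apply_moves(rows=[0,0,-0.03,0,0,0,0,0,-0.08,0,0,0,0,0,-0.14,0,0,0,0.05,0,-0.2,0,0,0,0.1,0,-0.2,0,0,0,0.1,0,-0.2,0,0,0])

```text
t: 11.45
tool_pos: [0.5081, 0.271, 0.2473]
tool_rot: [0.281, 3.128, 0.002]
contact_force: [0.7, 0.0, 0.1]
opening: 0.0855
grip_force: 0.0
```

```bash
python3 - <<'E'
from h import *
for n in("wrist","scene"):
    im,d,m,W=cam(n);P=cloud(m,W,d)
    if n=="wrist":cv2.imwrite("pics/w4.png",im)
    Z=P[...,2];M=(Z>.075)&(Z<.09)&(P[...,1]>.18)&(P[...,1]<.33)&(P[...,0]>.48)&(P[...,0]<.65)
    X=P[M];r=cv2.minAreaRect((X[:,:2]*1000).astype(np.float32));print(n,r,np.median(X[:,2]))
    c=np.array(r[0]);x=np.array([.9836,-.1805]);y=np.array([.1805,.9836])
    print("y fence",(c-[530.7,304.2])@y+10,"x stop",(c-[615.8,203.3])@x+10)
E
```

```text
wrist ((562.7042846679688, 258.4770812988281), (56.436832427978516, 99.87094116210938), 79.7562026977539) 0.08057754674894181
y fence -29.1962894519043 x stop -52.18440877502437
scene ((564.1502685546875, 260.6798095703125), (57.59564208984375, 104.50045776367188), 79.69828033447266) 0.08217961085571002
y fence -26.76868583251953 x stop -51.159731477050734
```

View pics/w4.png

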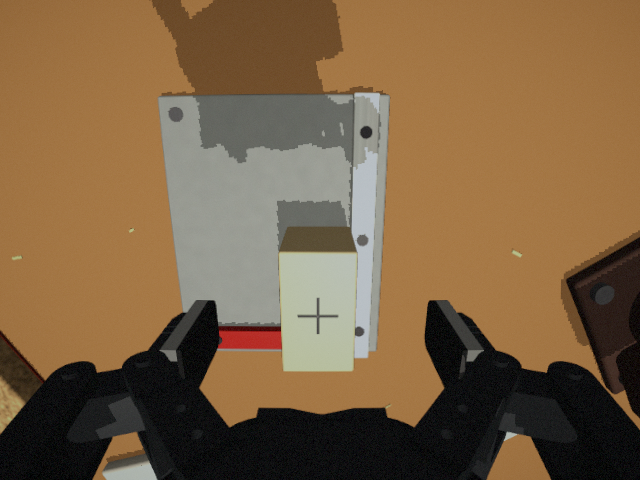

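The block sits flat in the corner, against the fence (column 355) and the red stop (row 340). The measured gaps are about 1–2 mm, and the gripper is clear. Handing in.

```bash
python3 -c "
from station import ctrl
print(ctrl.finish_job())"
```

```text
the job is handed in; nothing more can be done
None
```

I handed the job in with the pine block flat on the jig base, pushed against the silver fence and then the red end stop, and released. The final images put it within about 1–2 mm of both stops, and the hand-in returned no verdict.

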